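# Refill the cedar-disc tray and stopper the jar

## Task

Lay one cedar disc flat in each of the four wells of the aluminium tray and drop the leftover discs into the glass jar. Only when every disc is put away, close the jar with its wooden stopper, fully home and straight, and leave the jar standing upright on the shelf. Do not tip the jar over on the way, and leave the router, the vase and the remote where they are.

Things in the scene. Friction and masses are not known exactly. Their poses are not given: they have to be found in the camera images.
- tray: aluminium tray, 132 x 132 x 16 mm high, with four round wells (2 x 2, 62 mm apart); fixed to the far edge of the shelf by a green spring clip, 26 mm wide, that covers 11 mm of the middle of the far (+x) rim, stands 7 mm above the tray there and has a handle rising beyond the edge. Origin: centre of the underside; x points to the clip, z up
- jar: clear glass jar, loose, standing open on the shelf: 114 mm high, 82 mm across up to a height of 80 mm, then a shoulder up to 94 mm and a straight neck 56 mm across outside, 50 mm inside; wall 3 mm, floor 6 mm thick. Origin: centre of the underside, z up
- jar_mouth (a point): centre of the jar's mouth, level with its rim, 114 mm above its underside
- stopper: turned wooden stopper, loose, upright on its narrow end: tapered plug 24 mm long (37 mm across at the foot, 45 mm at its top), then a flange 62 mm across, 7 mm thick, that comes to rest on the jar's rim, then a round knob 25 mm across, 28 mm high; 59 mm in all. Origin: centre of the plug's foot, z up its axis; fully home, 90 mm above the jar's underside
- stopper_knob (a point): middle of the stopper's knob, on its axis, 46 mm above the stopper's foot
- tray_hole0 (a point): centre of the mouth of the tray's near left (-x, +y) well in the tray's frame, level with the tray's top; the well is 44 mm across and 10 mm deep, with a flat floor
- tray_hole1 (a point): centre of the mouth of the tray's near right (-x, -y) well in the tray's frame, level with the tray's top; the well is 44 mm across and 10 mm deep, with a flat floor
- tray_hole2 (a point): centre of the mouth of the tray's far left (+x, +y) well in the tray's frame, level with the tray's top; the well is 44 mm across and 10 mm deep, with a flat floor
- tray_hole3 (a point): centre of the mouth of the tray's far right (+x, -y) well in the tray's frame, level with the tray's top; the well is 44 mm across and 10 mm deep, with a flat floor
- router: white router, 110 x 160 x 30 mm high with two thin aerials 125 mm high on its far side; not to be moved. Origin: centre of the underside
- vase: grey vase, 92 mm across at its widest, 165 mm high; not to be moved. Origin: centre of the underside
- remote: black TV remote, 45 x 165 x 18 mm high, lying along its y; not to be moved. Origin: centre of the underside
- disc0: plain round cedar disc, 32 mm across, 18 mm thick, about 12 g, lying flat; origin at its centre (9 mm above what it lies on), z along its axis. Six to eight such discs are present, the others absent
- disc1: plain round cedar disc, 32 mm across, 18 mm thick, about 12 g, lying flat; origin at its centre (9 mm above what it lies on), z along its axis. Six to eight such discs are present, the others absent
- disc2: plain round cedar disc, 32 mm across, 18 mm thick, about 12 g, lying flat; origin at its centre (9 mm above what it lies on), z along its axis. Six to eight such discs are present, the others absent
- disc3: plain round cedar disc, 32 mm across, 18 mm thick, about 12 g, lying flat; origin at its centre (9 mm above what it lies on), z along its axis. Six to eight such discs are present, the others absent
- disc4: plain round cedar disc, 32 mm across, 18 mm thick, about 12 g, lying flat; origin at its centre (9 mm above what it lies on), z along its axis. Six to eight such discs are present, the others absent
- disc5: plain round cedar disc, 32 mm across, 18 mm thick, about 12 g, lying flat; origin at its centre (9 mm above what it lies on), z along its axis. Six to eight such discs are present, the others absent
- disc6: plain round cedar disc, 32 mm across, 18 mm thick, about 12 g, lying flat; origin at its centre (9 mm above what it lies on), z along its axis. Six to eight such discs are present, the others absent
- disc7: plain round cedar disc, 32 mm across, 18 mm thick, about 12 g, lying flat; origin at its centre (9 mm above what it lies on), z along its axis. Six to eight such discs are present, the others absent
Mind the look-alikes: they are no part of the job. What is shaped like the jar but blue or turquoise is not meant.

How it is judged:
By the outcome, as a careful person would: the job done as asked, in the order asked, and still so for the second after the job is handed in, with the robot touching nothing.
Of disc0, disc1, disc2, disc3, disc4, disc5, disc6, disc7 only 6 to 8 are there at a start; the rules pass over those that are not, and their reading is None.
At some moment in a run one of disc0, disc1, disc2, disc3, disc4, disc5, disc6, disc7 may be knocked a few centimetres aside while the robot is not near it.
It also fails if it takes over 210 s, if anything falls off the work surface, if the arm or the gripper's body presses on something with over 40 N, if the wrist force passes 120 N, or if a joint passes its speed limit or range.

## Robot

A 6-joint arm with a two-finger parallel gripper is mounted at the origin on the work surface. World frame = base frame: x ahead of the robot, y to its left, z up, the work surface at z = 0. Lengths are in mm, angles in rad, forces in N, time in s.
With the tool pointing down it reaches from about 275 to 1000 mm from the base axis. Payload 8.4 kg.
Tool frame: the origin (TCP) lies between the finger pads; the fingertips stand 17 mm ahead of it and the grasp point (between the pads) lies 2 mm behind it; z points along the fingers, y is the line along which they close (so a half turn about z gives the same grasp; the last joint's range is limited). The gripper opens to 85 mm and grips with 20 to 120 N. Pads are 22 mm wide; open, the fingers measure 114 mm over their backs; the gripper's body (76 mm by 85 mm) begins 54 mm behind the grasp point. The pads swing forward as they close: fully open they stand 13 mm farther back than shut.
Start: joints at [-1.198, 0.353, 1.633, -0, 1.155, -0.002], TCP at [228.803, -581.616, 248.281] pointing down, gripper open.
Joint ranges: [-2.63, 2.63], [-0.92, 2.1], [0.06, 2.66], [-1.3, 4.44], [0, 2.69], [-3.02, 3.02]. Speed limits (rad/s): [2.22, 2.22, 2.79, 3.14, 3.14, 3.14].

## Interface

Orientations are given as [roll, pitch, yaw] about the fixed x, y, z axes, in that order (R = Rz(yaw) Ry(pitch) Rx(roll)).
In Python, from rig import sense, grab_frame, sign_off gives the robot as it stands. The module is installed in compiled form; this text tells all that it offers.
- The arm moves only by the tool send_rows, never from a script. Its argument "moves" is a list that holds one entry, the list of rows, each a list of 7 numbers: the shift along the world's x, y, z in m, then the turn, a rotation vector about the world's x, y, z in rad, then the opening, from -1 (shut) to 1 (fully open). In form: [[[dx, dy, dz, rx, ry, rz, jaw], ...]]. A call has 1 to 10 rows; each row shifts and turns the commanded pose from where the row before left it; what a row does not reach is not made up. A row lasts 1/10 s, in which the tool goes at most 50 mm and 8.59 degrees, less where a joint would pass 70% of its speed; a pose out of reach is approached as far as the arm can. A call with a gripper value outside its range is refused whole. The fingers move at their own pace and stop on an object; "grip_force" is the grip in N (left out, the last holds). Time passes only in rows, so rows that do not move let the fingers close. It gives the time, the measured TCP pose, the force, the opening and the grip force at its end, in the units of the state.
- sense(): the state, without advancing time (a new reading comes with each control period).
- grab_frame(name): name is "scene" or "top" or "wrist"; returns a dict with "img" (480x640x3 uint8, red, green, blue), "mtx" (3x3 intrinsics, pixels), "rvec" (rotation vector, rad) and "tvec" (3), from world to camera coordinates, as OpenCV has them; the wrist camera has in their place "T_tool_cam" (4x4, takes a point from camera to tool coordinates, whose origin is the TCP and whose axes are the flange's). Camera axes: x right, y down, z forward; pixel columns grow to the right and rows downward; lengths in mm; the calibration is good to about 2 mm. A picture is of the moment at which its call begins: read the wrist's pose just before it. There is no depth.
- sign_off(): hands the job in; it is judged then, once.
The state is a dict: "clock": time; "qpos": joint angles; "qvel": joint speeds; "joint_efforts": joint torques, N m; "eef_pos": TCP position; "tcp_rot": TCP orientation; "contact_force": force on the tool from outside, world axes, zero at the start; "wrist_torque": the same for the moment, N m; "opening": opening from 0.0 (shut) to 1.0 (fully open); "grasp_force": force on a finger pad.
Only numpy, scipy, OpenCV 4.12 (cv2) and the standard library are available. Lean on these libraries where they do the work, as an engineer would, in place of code of your own. Each camera call takes 0.05 s, during which the arm holds its last target. There are 200 camera calls.

## Working session

There is one attempt and no reset: what is moved stays moved. The work goes in short steps, Python scripts to look and compute and a tool call to move; the robot and the scene stay as the last step left them, time stands still between calls to the robot, and variables do not carry over. Pictures are saved under pics/ and viewed, at most 14 in all, crops included, and the job is handed in when it is done.

Besides the shell and the picture viewer there is one more tool, called after "Call:" in YAML: its name, and indented under it one key for each argument. send_rows: Moves the arm, as the interface text tells. Its arguments: {"type":"object","properties":{"moves":{"type":"array"},"grip_force":{"type":"number"}},"required":["moves"]}

```bash
mkdir -p pics
cat > h.py <<'E'
import numpy as np,cv2
from rig import sense,grab_frame,sign_off
def snap(n,f):
    s=sense();d=grab_frame(n);cv2.imwrite('pics/'+f,d['img'][:,:,::-1]);
    np.savez('pics/'+f[:-4]+'.npz',pos=s['eef_pos'],rot=s['tcp_rot'],**d);return d
def campose(d):
    if 'rvec' in d: 
        R=cv2.Rodrigues(np.array(d['rvec'],float))[0];t=np.array(d['tvec'],float).ravel();return R.T,-R.T@t
    from scipy.spatial.transform import Rotation as Ro
    R=Ro.from_euler('xyz',d['rot']).as_matrix();T=np.array(d['T_tool_cam'])
    return R@T[:3,:3],R@T[:3,3]+np.array(d['pos'])
def ray(d,uv,z):
    R,c=campose(d);v=R@np.linalg.inv(d['mtx'])@np.array([uv[0],uv[1],1.]);return c+v*(z-c[2])/v[2]
def proj(d,P):
    R,c=campose(d);p=d['mtx']@(R.T@(np.array(P,float)-c));return p[:2]/p[2]
def load(f): return dict(np.load('pics/'+f+'.npz'))
E
python3 - <<'E'
from h import *
for n in('scene','top','wrist'):
    d=snap(n,n+'0.png')
    D=load(n+'0');print(n,campose(D)[1].round(),campose(D)[0][:,2].round(2),D['mtx'][0,0])
print(sense())
E
```

```text
scene [1160. -660.  917.] [-0.52  0.56 -0.65] 503.89739945276307
top [ 377.   33. 1350.] [ 0.08  0.   -1.  ] 570.3180125989875
wrist [ 301. -553.  373.] [-0.28 -0.11 -0.95] 344.56879616965415
{'clock': 0.15, 'qpos': array([-1.19839730e+00,  3.53505776e-01,  1.63395165e+00, -4.10954161e-05,
        1.15523272e+00, -2.34575460e-03]), 'qvel': array([ 0.00050568, -0.00298935, -0.00272798, -0.00037983, -0.00194247,
       -0.00043851]), 'joint_efforts': array([ 5.28524997e-04, -6.05636859e+01, -3.42339814e+01,  9.60000898e-05,
        6.12347707e-03,  7.06502283e-05]), 'eef_pos': array([ 228.66436345, -581.29085506,  247.72868509]), 'tcp_rot': array([-3.14049507e+00,  3.50049487e-05,  3.74761413e-01]), 'contact_force': array([ 0.25265888,  0.50918564, -0.34639503]), 'wrist_torque': array([-0.0099308 , -0.0136153 , -0.02733713]), 'grasp_force': 0.0, 'opening': 0.9994801455594161}
```

View pics/top0.png

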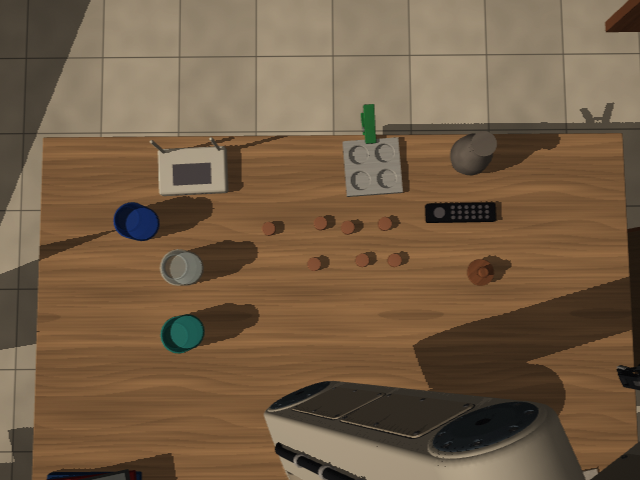

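View pics/scene0.png

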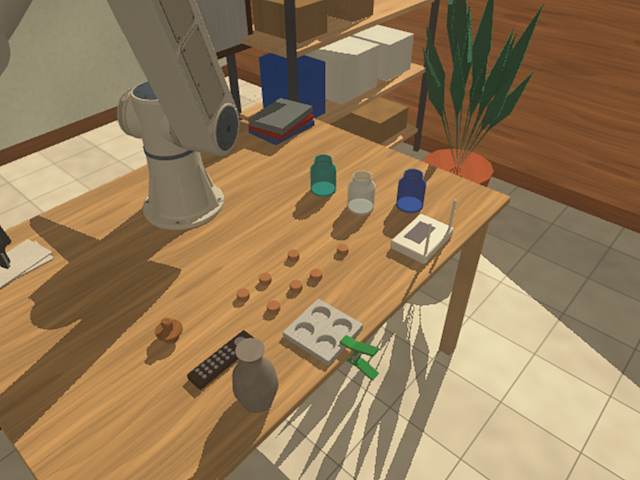

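Top view: seven discs at (269,228), (321,222), (349,227), (386,223), (316,263), (363,260) and (395,260). The tray is at (373,167) and the stopper at (481,271). There are three jar shapes: blue (136,221), turquoise (182,333) and clear (182,268). The clear, colourless one fits; I'll confirm it in a crop.

```bash
cat > m1.py <<'E'
from h import *
t=load('top0');s=load('scene0')
def discs(d):
    im=d['img'];h=cv2.cvtColor(im,cv2.COLOR_RGB2HSV);
    m=((h[:,:,0]<9)&(h[:,:,1]>110)&(h[:,:,2]>70)).astype(np.uint8)
    n,l,st,c=cv2.connectedComponentsWithStats(m)
    return [(c[i].round(1),st[i,4]) for i in range(1,n) if 25<st[i,4]<600]
for n,d in(('top',t),('scene',s)):
    for c,a in discs(d): print(n,c,a,ray(d,c,12).round())
# tray corners grey
im=t['img'];h=cv2.cvtColor(im,cv2.COLOR_RGB2HSV);m=((h[:,:,1]<50)&(h[:,:,2]>80)).astype(np.uint8);m[:138]=0;m[205:]=0;m[:,:330]=0;m[:,420:]=0
c=max(cv2.findContours(m,0,2)[0],key=cv2.contourArea);r=cv2.minAreaRect(c);print(r)
print([ray(t,p,16).round() for p in cv2.boxPoints(r)],ray(t,r[0],16))
print('jar',ray(t,(182,268),60),ray(t,(180,266),114),'stop',ray(t,(483,272),50))
a=cv2.resize(im[190:370,90:290],None,fx=3,fy=3,interpolation=2);b=cv2.resize(s['img'][140:240,290:440],None,fx=4,fy=4,interpolation=2)
cv2.imwrite('pics/jarcrop.png',a[:,:,::-1])
print(h[225:232,266:272,:].reshape(-1,3)[::8])
E
python3 m1.py
```

```text
scene [281.9 128.5] 324 [-109.  539.   12.]
((372.2293701171875, 166.4823455810547), (54.991397857666016, 54.991397857666016), 85.60128784179688)
[array([717., -25.,  16.]), array([ 727., -156.,   16.]), array([ 595., -163.,   16.]), array([586., -33.,  16.])] [655.80638555 -94.23519457  16.        ]
jar [417.4087426  343.54396172  60.        ] [420.09888329 334.94060486 114.        ] stop [ 403.44386144 -339.29753351   50.        ]
[[ 10 153 125]
 [ 11 151 123]
 [ 10 150 124]
 [ 10 152 126]
 [ 11 152 126]
 [ 11 150 124]]
```

View pics/jarcrop.png

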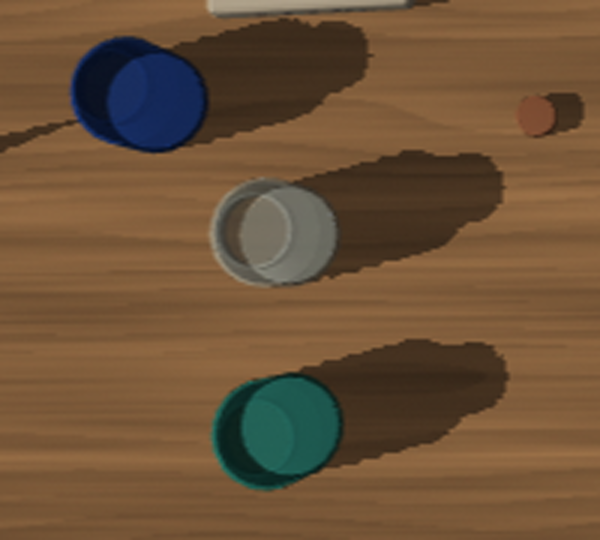

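The crop confirms it: the clear jar has its mouth at about (174,267) and its base at about (186,268); its neighbours are blue and turquoise.

```bash
cat > m2.py <<'E'
from h import *
t=load('top0');s=load('scene0')
for n,d,box in(('top',t,(210,290,240,520)),('scene',s,(220,345,150,380))):
    h=cv2.cvtColor(d['img'],cv2.COLOR_RGB2HSV)
    m=((h[:,:,0]<13)&(h[:,:,1]>125)&(h[:,:,2]>80)).astype(np.uint8);q=np.zeros_like(m);a=box;q[a[0]:a[1],a[2]:a[3]]=m[a[0]:a[1],a[2]:a[3]]
    k,l,st,c=cv2.connectedComponentsWithStats(q)
    for i in range(1,k):
        if st[i,4]>25: print(n,c[i].round(1),st[i,4],ray(d,c[i],14).round())
print('mouth',ray(t,(174,267),114),'base',ray(t,(185.7,267.7),0))
E
python3 m2.py
```

```text
top [319.8 222.8] 140 [523.  31.  14.]
top [384.3 223.2] 148 [ 521. -121.   14.]
top [347.2 227.1] 146 [512. -33.  14.]
top [268.1 228. ] 137 [511. 153.  14.]
top [394.2 259.8] 152 [ 434. -143.   14.]
top [361.8 259.8] 146 [435. -67.  14.]
top [313.6 263.7] 146 [427.  46.  14.]
top [478.5 272.5] 464 [ 403. -339.   14.]
scene [342.5 247.8] 36 [508. 156.  14.]
scene [293.2 253.1] 36 [422.  51.  14.]
scene [315.6 272.7] 38 [519.  35.  14.]
scene [266.4 276.8] 35 [434. -60.  14.]
scene [295.3 283.9] 37 [508. -30.  14.]
scene [242.8 293.1] 49 [ 432. -140.   14.]
scene [273.  305.8] 59 [ 519. -119.   14.]
mouth [418.03113676 347.92465418 114.        ] base [419.91241871 349.2238265    0.        ]
```

Top and scene rays agree to a few mm: seven discs, jar near (418,348), stopper near (403,-339), tray near (656,-94). Now I'll move over the discs for a close look with the wrist camera.

Call:
send_rows:
  moves:
    - [[0.016, 0.046, 0.007, 0, 0, 0.12, 1], [0.016, 0.046, 0.007, 0, 0, 0.12, 1], [0.016, 0.046, 0.007, 0, 0, 0.12, 1], [0.016, 0.046, 0.007, 0, 0, 0.12, 1], [0.016, 0.046, 0.007, 0, 0, 0.12, 1], [0.016, 0.046, 0.007, 0, 0, 0.12, 1], [0.016, 0.046, 0.007, 0, 0, 0.12, 1], [0.016, 0.046, 0.007, 0, 0, 0.12, 1], [0.016, 0.046, 0.007, 0, 0, 0.12, 1], [0.016, 0.046, 0.007, 0, 0, 0.116, 0.2]]
  grip_force: 30

```text
clock: 1.15
eef_pos: [388.9, -119.7, 318.7]
tcp_rot: [3.141, 0.0, 1.575]
contact_force: [0.3, -0.4, -0.7]
opening: 0.859
grasp_force: 0.0
```

Call:
send_rows:
  moves:
    - [[0.02, 0.04, 0, 0, 0, 0, 0.2], [0.02, 0.04, 0, 0, 0, 0, 0.2], [0, 0, 0, 0, 0, 0, 0.2], [0, 0, 0, 0, 0, 0, 0.2]]

```text
clock: 1.55
eef_pos: [428.8, -40.8, 318.0]
tcp_rot: [-3.141, 0.0, 1.574]
contact_force: [0.5, 0.2, 0.1]
opening: 0.601
grasp_force: 0.0
```

Run:
```python
from h import *
snap('wrist','w1.png');D=load('w1');print(D['pos'],D['rot'],campose(D)[1],campose(D)[0][:,2],sense()['opening'])
for n in('scene','top'):
    d=load(n+'0');h=cv2.cvtColor(d['img'],cv2.COLOR_RGB2HSV);m=((h[:,:,0]>50)&(h[:,:,0]<70)&(h[:,:,1]>150)&(h[:,:,2]>60)).astype(np.uint8)
    k,l,st,c=cv2.connectedComponentsWithStats(m);print(n,[(st[i]) for i in range(1,k) if st[i,4]>30])
```

```text
[428.76435855 -40.75544985 318.02387724] [-3.14080789e+00  2.25168948e-04  1.57378186e+00] [429.15658174  36.59683172 443.6648777 ] [-3.30404940e-04 -3.02252512e-01 -9.53227837e-01] 0.6027871430572634
scene []
top [array([361, 105,  15,  38, 402], dtype=int32)]
```

View pics/w1.png

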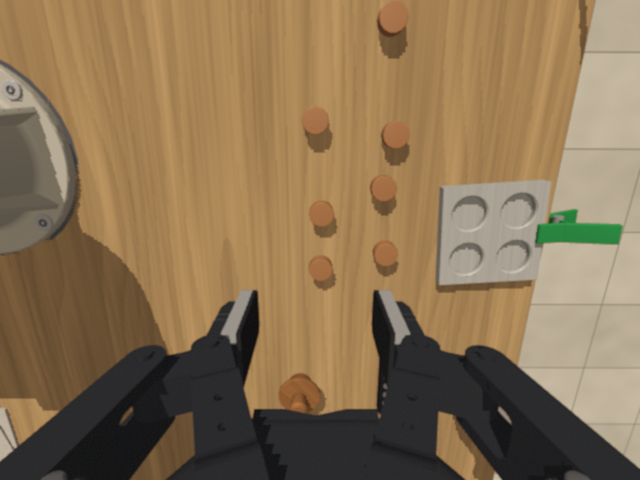

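Wrist view: seven discs from (393,17) to (320,268). The tray is at (492,232), with wells near (468,213), (519,209), (466,258) and (514,255). The green handle ends at (620,234), and the stopper sits at (299,395).

```bash
cat > m3.py <<'E'
from h import *
D=load('w1');t=load('top0')
h=cv2.cvtColor(D['img'],cv2.COLOR_RGB2HSV)
# discs: top faces
m=((h[:,:,0]<13)&(h[:,:,1]>125)&(h[:,:,2]>90)).astype(np.uint8);m[285:]=0
k,l,st,c=cv2.connectedComponentsWithStats(m)
for i in range(1,k):
    if st[i,4]>100: print('disc',c[i].round(1),st[i,4],h[int(c[i][1]),int(c[i][0])],ray(D,c[i],14).round(1))
m=((h[:,:,1]<40)&(h[:,:,2]>60)).astype(np.uint8);m[:,:430]=0;m[:,548:]=0;m[:178]=0;m[292:]=0
cc=max(cv2.findContours(m,0,2)[0],key=cv2.contourArea);ap=cv2.approxPolyDP(cv2.convexHull(cc),6,True)[:,0];print('tray',[(tuple(map(int,p)),ray(D,p,16).round(1).tolist()) for p in ap])
# wells: circles via edges
g=cv2.cvtColor(D['img'],cv2.COLOR_RGB2GRAY);G=cv2.resize(g[175:292,432:552],None,fx=5,fy=5,interpolation=2)
C=cv2.HoughCircles(G,cv2.HOUGH_GRADIENT,1.5,150,param1=80,param2=40,minRadius=70,maxRadius=105)
print(None if C is None else [((x/5+432).round(1),(y/5+175).round(1),r/5,ray(D,(x/5+432,y/5+175),16).round(1).tolist()) for x,y,r in C[0]])
# handle
def two(a,b):
    R1,c1=campose(D);R2,c2=campose(t);v1=R1@np.linalg.inv(D['mtx'])@[*a,1];v2=R2@np.linalg.inv(t['mtx'])@[*b,1]
    s=np.linalg.lstsq(np.c_[v1,-v2],c2-c1,rcond=None)[0];return c1+v1*s[0],c2+v2*s[1]
print('handle',two((620,234),(369,104.5)))
cv2.imwrite('pics/traycrop.png',cv2.resize(D['img'][170:300,425:635],None,fx=3.8,fy=3.8,interpolation=2)[:,:,::-1])
E
python3 m3.py
```

```text
tray [((547, 182), [715.7, -25.1, 16.0]), ((536, 278), [727.5, -154.4, 16.0]), ((439, 283), [597.4, -162.2, 16.0]), ((442, 187), [586.6, -31.7, 16.0])]
None
handle (array([797.92879628, -83.4684138 ,  44.24997671]), array([796.98350625, -86.18891437,  44.19499847]))
```

View pics/traycrop.png

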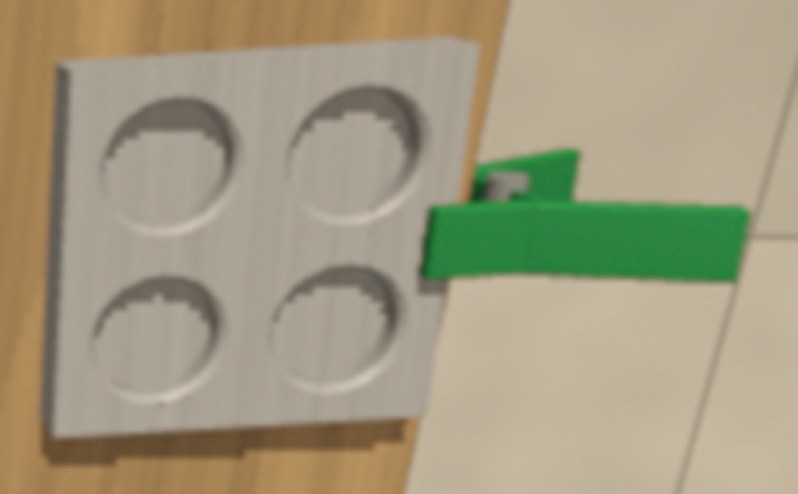

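The crop shows the wells as ellipses: far-left centre at about (357,155) in the crop, near-left (169,167), far-right (337,330), near-right (158,340). The clip arm at (430-745,205-280) ends at z≈44, below the gripper's body.

```bash
cat > m4.py <<'E'
from h import *
D=load('w1')
for p in((357,155),(169,167),(337,330),(158,340)): print(ray(D,(425+p[0]/3.8,170+p[1]/3.8),16).round(1))
h=cv2.cvtColor(D['img'],cv2.COLOR_RGB2HSV)
print(h[120,315],h[120,350],h[254,386],h[254,420],h[395,285])
m=((h[:,:,0]<12)&(h[:,:,1]>130)).astype(np.uint8);m[285:]=0
k,l,st,c=cv2.connectedComponentsWithStats(m)
for i in range(1,k):
    if st[i,4]>100: print('disc',c[i].round(1),st[i],ray(D,c[i],13).round(1))
E
python3 m4.py
```

```text
[687.6 -61.6  16. ]
[625.4 -65.9  16. ]
[ 692. -124.   16.]
[ 630.2 -127.9   16. ]
[ 13 141 166] [ 17 125 173] [ 13 149 163] [ 17 126 160] [ 14 166 140]
```

```bash
cat >> h.py <<'E'
def discs(D,zc=12,ylim=285,z0=60):
    h=cv2.cvtColor(D['img'],cv2.COLOR_RGB2HSV).astype(int)
    m=((h[:,:,0]<=15)&(h[:,:,1]>134)&(h[:,:,2]>90)).astype(np.uint8);m[ylim:]=0
    m=cv2.morphologyEx(m,cv2.MORPH_OPEN,np.ones((3,3)))
    k,l,st,c=cv2.connectedComponentsWithStats(m)
    return [(c[i].round(1),st[i,2:].tolist(),ray(D,c[i],zc).round(1)) for i in range(1,k) if st[i,4]>z0]
def tops(f='top0'):
    t=load(f);h=cv2.cvtColor(t['img'],cv2.COLOR_RGB2HSV)
    m=((h[:,:,0]<13)&(h[:,:,1]>125)&(h[:,:,2]>80)).astype(np.uint8);q=m*0;q[140:300,150:560]=m[140:300,150:560]
    k,l,st,c=cv2.connectedComponentsWithStats(q)
    return [(c[i].round(1),st[i,4],ray(t,c[i],14).round()) for i in range(1,k) if st[i,4]>60]
E
python3 - <<'E'
from h import *
for a in discs(load('w1')): print(a)
E
```

```text
(array([393.2,  16.9]), [32, 34, 782], array([513.5, 153.5,  12. ]))
(array([314.9, 120.7]), [27, 28, 606], array([428.4,  45.9,  12. ]))
(array([395.2, 134.4]), [29, 28, 655], array([524.7,  30.6,  12. ]))
(array([383. , 187.9]), [27, 27, 581], array([514.2, -33.7,  12. ]))
(array([321.3, 213.6]), [25, 26, 532], array([436.9, -67. ,  12. ]))
(array([384.8, 253.2]), [25, 27, 535], array([ 522. , -120.9,   12. ]))
(array([320.3, 267.9]), [24, 26, 506], array([ 436.2, -142.3,   12. ]))
```

Now disc F at (521.5,-121) goes to the far right well.

Call:
send_rows:
  moves:
    - [[0.0309, -0.0267, -0.02, 0, 0, 0, 0.2], [0.0309, -0.0267, -0.02, 0, 0, 0, 0.2], [0.0309, -0.0267, -0.02, 0, 0, 0, 0.2], [0, 0, -0.044, 0, 0, 0, 0.2], [0, 0, -0.044, 0, 0, 0, 0.2], [0, 0, -0.044, 0, 0, 0, 0.2], [0, 0, -0.044, 0, 0, 0, 0.2], [0, 0, -0.04, 0, 0, 0, 0.2], [0, 0, -0.01, 0, 0, 0, 0.2], [0, 0, 0, 0, 0, 0, 0.2]]

```text
clock: 2.6
eef_pos: [520.1, -122.7, 31.3]
tcp_rot: [-3.138, -0.001, 1.569]
contact_force: [0.6, -0.1, 0.6]
opening: 0.603
grasp_force: 0.0
```

Run:
```python
from h import *
snap('wrist','w2.png');D=load('w2');print(D['pos'])
for a in discs(D,12,400): print(a)
```

```text
[ 520.06585163 -122.66593456   31.31162426]
(array([298.7,  98. ]), [84, 86, 5413], array([514.2, -33.7,  12. ]))
(array([112.9, 180.4]), [91, 79, 5308], array([435.6, -65.7,  12. ]))
(array([319.8, 297.7]), [70, 75, 4177], array([ 522.7, -120.4,   12. ]))
(array([140.9, 328.4]), [78, 63, 3058], array([ 436.4, -136.8,   12. ]))
```

View pics/w2.png

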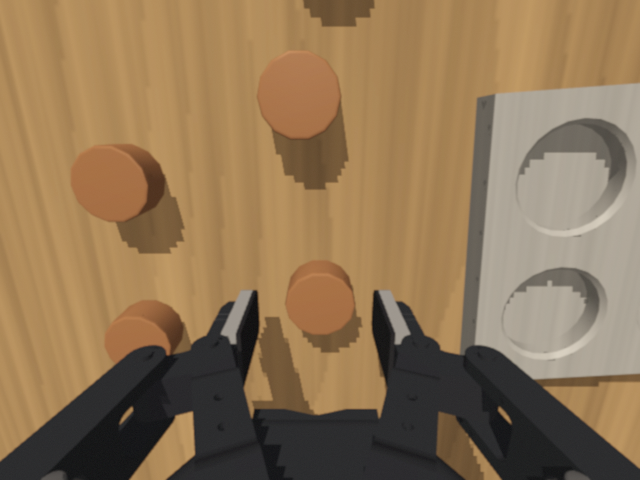

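Disc F sits between the open fingers at (320,298), with the tray wells at (575,180) and (553,312) to the right. Now down and grip.

Call:
send_rows:
  moves:
    - [[0.002, 0.002, -0.009, 0, 0, 0, 0.2], [0, 0, 0, 0, 0, 0, -1], [0, 0, 0, 0, 0, 0, -1], [0, 0, 0, 0, 0, 0, -1], [0, 0, 0, 0, 0, 0, -1], [0, 0, 0, 0, 0, 0, -1]]

```text
clock: 3.25
eef_pos: [524.3, -119.8, 24.4]
tcp_rot: [3.14, 0.0, 1.571]
contact_force: [-0.5, -0.1, 6.5]
opening: 0.357
grasp_force: 29.7
```

Call:
send_rows:
  moves:
    - [[0, 0, 0.04, 0, 0, 0, -1], [0, 0, 0.04, 0, 0, 0, -1], [0.042, 0, 0.01, 0, 0, 0, -1], [0.042, 0, 0, 0, 0, 0, -1], [0.042, 0, 0, 0, 0, 0, -1], [0.042, 0, 0, 0, 0, 0, -1], [0, 0, 0, 0, 0, 0, -1]]

```text
clock: 3.95
eef_pos: [696.6, -119.5, 114.2]
tcp_rot: [3.136, 0.001, 1.572]
contact_force: [0.8, 0.0, -0.3]
opening: 0.359
grasp_force: 30.0
```

Run:
```python
from h import *
snap('wrist','w3.png');D=load('w3');print(D['pos'])
for a in discs(D,D['pos'][2]-3,440): print(a)
for p in((624.5,-65.3,16),(629,-127.2,16),(686.5,-61,16),(691,-123,16)): print(proj(D,p))
```

```text
[ 696.60230246 -119.51874831  114.15918081]
(array([12.5,  9.4]), [30, 22, 552], array([599.5,  -5.5, 111.2]))
(array([ 19.2, 111.7]), [51, 55, 2022], array([593.6, -36.5, 111.2]))
(array([315.3, 310.4]), [70, 77, 4312], array([ 697.2, -114.7,  111.2]))
[200.72642803 166.81534575]
[216.13052806 257.59001821]
[297.78889154 159.97778991]
[305.59907439 251.80913916]
```

View pics/w3.png

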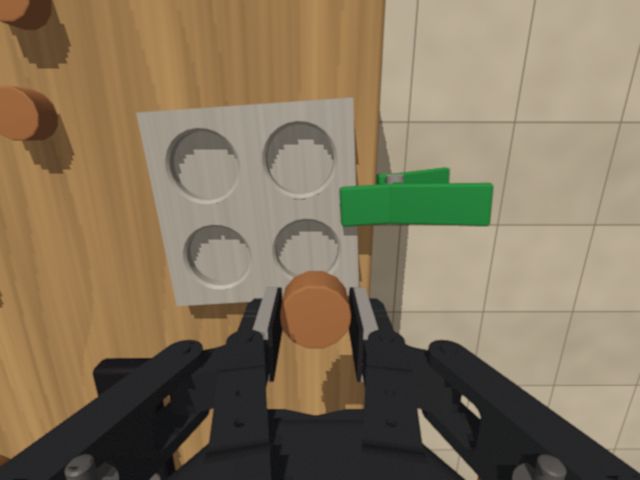

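Disc F is held at (315,310). The wells appear at (202,165), (218,257), (299,159) and (307,249), within about 1 mm of prediction. Now lower it into the far right well.

Call:
send_rows:
  moves:
    - [[-0.0045, -0.001, -0.035, 0, 0, 0, -1], [0, 0, -0.03, 0, 0, 0, -1], [0, 0, -0.0125, 0, 0, 0, -1], [0, 0, 0, 0, 0, 0, -1]]

```text
clock: 4.4
eef_pos: [686.2, -120.7, 35.6]
tcp_rot: [-3.141, -0.0, 1.571]
contact_force: [0.7, -0.2, -0.1]
opening: 0.356
grasp_force: 43.8
```

Call:
send_rows:
  moves:
    - [[0.0055, -0.0005, 0, 0, 0, 0, -1], [0, 0, 0, 0, 0, 0, -1], [0, 0, 0, 0, 0, 0, 0], [0, 0, 0, 0, 0, 0, 0], [0, 0, 0.04, 0, 0, 0, 0], [0, 0.02, 0.04, 0, 0, 0, 0.2], [-0.03, 0.03, 0.01, 0, 0, 0, 0.2], [-0.03, 0, 0, 0, 0, 0, 0.2], [0, 0, 0, 0, 0, 0, 0.2], [0, 0, 0, 0, 0, 0, 0.2]]

```text
clock: 5.4
eef_pos: [632.5, -71.2, 126.3]
tcp_rot: [3.141, 0.0, 1.571]
contact_force: [0.5, -0.4, -0.1]
opening: 0.602
grasp_force: 0.0
```

Run:
```python
from h import *
D=snap('wrist','w4.png');D=load('w4');print(D['pos'])
for a in discs(D,17,340): print(a)
for p in((625,-64.8,16),(630,-126.7,16),(687,-60.5,16),(691.5,-122.,16),(691.5,-122,24)): print(proj(D,p))
```

```text
[632.45049412 -71.18316835 126.27159378]
(array([ 5.5, 56.9]), [22, 46, 412], array([443.2,  48.3,  17. ]))
(array([143.5,  86.7]), [55, 55, 2239], array([525.2,  31.4,  17. ]))
(array([143.3, 187.5]), [52, 48, 1871], array([515.6, -31.9,  17. ]))
(array([ 43. , 232.4]), [56, 47, 1829], array([439.4, -63.9,  17. ]))
(array([400.2, 294. ]), [36, 29, 395], array([ 697.1, -112.4,   17. ]))
(array([ 65.9, 321.6]), [51, 38, 1396], array([ 439.9, -136.1,   17. ]))
[303.99553332 233.12806729]
[311.27357194 310.20164915]
[391.11919162 227.33803675]
[391.63622442 304.73113508]
[393.91847999 309.96577608]
```

View pics/w4.png

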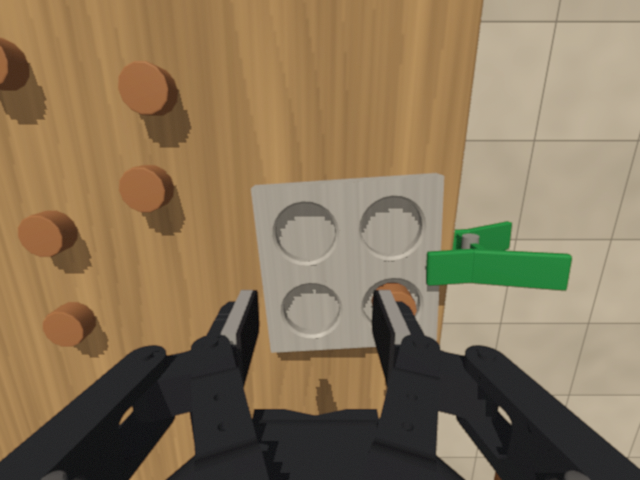

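Disc F lies in the far right well at about (397,298). Next, disc D at (514,-33.3) to the far left well.

Call:
send_rows:
  moves:
    - [[-0.0395, 0.0127, 0, 0, 0, 0, 0.2], [-0.0395, 0.0127, 0, 0, 0, 0, 0.2], [-0.0395, 0.0127, 0, 0, 0, 0, 0.2], [0, 0, -0.04, 0, 0, 0, 0.2], [0, 0, -0.04, 0, 0, 0, 0.2], [0, 0, -0.0228, 0, 0, 0, 0.2], [0, 0, 0, 0, 0, 0, 0.2], [0, 0, 0, 0, 0, 0, -1], [0, 0, 0, 0, 0, 0, -1], [0, 0, 0, 0, 0, 0, -1]]

```text
clock: 6.45
eef_pos: [515.3, -33.3, 24.3]
tcp_rot: [3.139, 0.0, 1.571]
contact_force: [-0.7, 0.6, 0.4]
opening: 0.352
grasp_force: 29.7
```

Call:
send_rows:
  moves:
    - [[0, 0, 0, 0, 0, 0, -1], [0, 0, 0.04, 0, 0, 0, -1], [0.04, -0.006, 0.025, 0, 0, 0, -1], [0.045, -0.007, 0, 0, 0, 0, -1], [0.045, -0.007, 0, 0, 0, 0, -1], [0.043, -0.007, 0, 0, 0, 0, -1], [0, 0, 0, 0, 0, 0, -1], [0, 0, 0, 0, 0, 0, -1]]

```text
clock: 7.25
eef_pos: [687.2, -60.2, 88.0]
tcp_rot: [-3.142, -0.0, 1.571]
contact_force: [-0.7, 0.4, -0.4]
opening: 0.358
grasp_force: 30.0
```

Call:
send_rows:
  moves:
    - [[0, 0, -0.03, 0, 0, 0, -1], [0, 0, -0.022, 0, 0, 0, -1], [0, 0, 0, 0, 0, 0, -1], [0, 0, 0, 0, 0, 0, 0], [0, 0, 0, 0, 0, 0, 0], [0, 0, 0.04, 0, 0, 0, 0], [-0.03, -0.003, 0.035, 0, 0, 0, 0.2], [-0.045, 0, 0, 0, 0, 0, 0.2], [-0.045, 0, 0, 0, 0, 0, 0.2], [0, 0, 0, 0, 0, 0, 0.2]]

```text
clock: 8.25
eef_pos: [559.9, -62.7, 111.1]
tcp_rot: [-3.135, -0.001, 1.57]
contact_force: [0.6, -0.1, 0.1]
opening: 0.602
grasp_force: 0.0
```

```bash
cat > st.py <<'E'
import sys
from h import *
f=sys.argv[1];zc=float(sys.argv[2]) if len(sys.argv)>2 else 12
snap('top','t'+f+'.png');snap('wrist','w'+f+'.png');D=load('w'+f);print(D['pos'].round(1),sense()['opening'])
for a in discs(D,zc,330): print('w',a)
for a in tops('t'+f): print('t',a)
E
python3 st.py 5
```

```text
[563.9 -63.  111.9] 0.5983968477478806
w (array([83.9, 69.7]), [65, 59, 2675], array([426.5,  48.1,  12. ]))
w (array([249.7, 100.1]), [55, 55, 2364], array([524.3,  31.2,  12. ]))
w (array([496. , 243.8]), [56, 49, 2056], array([688.9, -61.1,  12. ]))
w (array([131.4, 250.2]), [54, 50, 1949], array([436.4, -65.8,  12. ]))
w (array([490.1, 317.4]), [51, 28, 1130], array([ 693.5, -118.5,   12. ]))
w (array([151.9, 325.3]), [33, 10, 258], array([ 442.2, -125.4,   12. ]))
t (array([319.9, 222.8]), np.int32(140), array([523.,  31.,  14.]))
t (array([268.1, 228.1]), np.int32(139), array([511., 153.,  14.]))
t (array([313.8, 263.7]), np.int32(143), array([427.,  46.,  14.]))
t (array([478.7, 272.4]), np.int32(482), array([ 403., -339.,   14.]))
```

Call:
send_rows:
  moves:
    - [[-0.044, -0.001, 0, 0, 0, 0, 0.2], [-0.044, -0.001, 0, 0, 0, 0, 0.2], [-0.043, -0.001, 0, 0, 0, 0, 0.2], [0, 0, -0.04, 0, 0, 0, 0.2], [0, 0, -0.035, 0, 0, 0, 0.2], [0, 0, -0.0122, 0, 0, 0, 0.2], [0, 0, 0, 0, 0, 0, 0.2], [0, 0, 0, 0, 0, 0, -1], [0, 0, 0, 0, 0, 0, -1], [0, 0, 0, 0, 0, 0, -1]]

```text
clock: 9.35
eef_pos: [437.2, -66.2, 24.9]
tcp_rot: [3.139, 0.0, 1.571]
contact_force: [0.2, 0.0, 3.6]
opening: 0.351
grasp_force: 29.8
```

Call:
send_rows:
  moves:
    - [[0, 0, 0, 0, 0, 0, -1], [0, 0, 0.04, 0, 0, 0, -1], [0.039, 0, 0.025, 0, 0, 0, -1], [0.05, 0, 0, 0, 0, 0, -1], [0.05, 0, 0, 0, 0, 0, -1], [0.05, 0, 0, 0, 0, 0, -1], [0, 0, 0, 0, 0, 0, -1], [0, 0, 0, 0, 0, 0, -1]]

```text
clock: 10.15
eef_pos: [625.3, -66.0, 88.6]
tcp_rot: [-3.141, -0.0, 1.571]
contact_force: [-0.9, -1.0, 0.1]
opening: 0.356
grasp_force: 29.9
```

Call:
send_rows:
  moves:
    - [[0, 0.001, -0.03, 0, 0, 0, -1], [0, 0, -0.0225, 0, 0, 0, -1], [0, 0, 0, 0, 0, 0, -1], [0, 0, 0, 0, 0, 0, 0], [0, 0, 0, 0, 0, 0, 0], [0, 0, 0.04, 0, 0, 0, 0], [-0.03, -0.015, 0.03, 0, 0, 0, 0.2], [-0.045, -0.02, 0, 0, 0, 0, 0.2], [-0.045, -0.02, 0, 0, 0, 0, 0.2], [0, 0, 0, 0, 0, 0, 0.2]]

```text
clock: 11.15
eef_pos: [498.8, -121.0, 106.9]
tcp_rot: [-3.137, -0.0, 1.569]
contact_force: [0.1, -0.0, 0.3]
opening: 0.599
grasp_force: 0.0
```

```bash
python3 st.py 6
```

```text
[ 502.3 -120.9  107.4] 0.6012497361538163
w (array([356.7,   6.4]), [50, 16, 569], array([526. ,  21.2,  12. ]))
w (array([614.2, 154.7]), [59, 52, 2429], array([689.6, -59.2,  12. ]))
w (array([512.5, 164.5]), [63, 53, 2486], array([627.2, -65.1,  12. ]))
w (array([601.4, 251.2]), [63, 50, 2295], array([ 697.5, -123.3,   12. ]))
w (array([220.3, 277.1]), [49, 51, 1875], array([ 436.4, -142. ,   12. ]))
t (array([383.9, 151.7]), np.int32(137), array([ 692., -123.,   14.]))
t (array([357.7, 154.8]), np.int32(137), array([685., -60.,  14.]))
t (array([360.2, 180.8]), np.int32(136), array([622., -66.,  14.]))
t (array([319.9, 222.7]), np.int32(141), array([523.,  31.,  14.]))
t (array([268., 228.]), np.int32(140), array([511., 153.,  14.]))
t (array([313.6, 263.7]), np.int32(144), array([427.,  46.,  14.]))
t (array([478.6, 272.5]), np.int32(476), array([ 403., -339.,   14.]))
```

Call:
send_rows:
  moves:
    - [[-0.035, -0.011, 0, 0, 0, 0, 0.2], [-0.034, -0.011, 0, 0, 0, 0, 0.2], [0, 0, -0.035, 0, 0, 0, 0.2], [0, 0, -0.035, 0, 0, 0, 0.2], [0, 0, -0.012, 0, 0, 0, 0.2], [0, 0, 0, 0, 0, 0, 0.2], [0, 0, 0, 0, 0, 0, -1], [0, 0, 0, 0, 0, 0, -1], [0, 0, 0, 0, 0, 0, -1], [0, 0, 0, 0, 0, 0, -1]]

```text
clock: 12.25
eef_pos: [437.2, -142.4, 25.4]
tcp_rot: [3.139, 0.001, 1.571]
contact_force: [0.3, 2.2, 8.4]
opening: 0.356
grasp_force: 30.2
```

Call:
send_rows:
  moves:
    - [[0, 0, 0, 0, 0, 0, -1], [0, 0, 0.04, 0, 0, 0, -1], [0.043, 0.003, 0.025, 0, 0, 0, -1], [0.05, 0.004, 0, 0, 0, 0, -1], [0.05, 0.004, 0, 0, 0, 0, -1], [0.05, 0.004, 0, 0, 0, 0, -1], [0, 0, 0, 0, 0, 0, -1], [0, 0, 0, 0, 0, 0, -1]]

```text
clock: 13.05
eef_pos: [628.8, -126.8, 89.2]
tcp_rot: [-3.141, 0.0, 1.572]
contact_force: [-1.4, 0.9, 0.6]
opening: 0.355
grasp_force: 29.9
```

Call:
send_rows:
  moves:
    - [[0.001, 0, -0.03, 0, 0, 0, -1], [0, 0, -0.0225, 0, 0, 0, -1], [0, 0, 0, 0, 0, 0, -1], [0, 0, 0, 0, 0, 0, 0], [0, 0, 0, 0, 0, 0, 0], [0, 0, 0.04, 0, 0, 0, 0], [-0.02, 0.03, 0.03, 0, 0, 0, 0.2], [-0.028, 0.04, 0, 0, 0, 0, 0.2], [-0.028, 0.04, 0, 0, 0, 0, 0.2], [0, 0, 0, 0, 0, 0, 0.2]]

```text
clock: 14.05
eef_pos: [549.9, -13.8, 108.1]
tcp_rot: [-3.14, -0.001, 1.573]
contact_force: [0.1, -0.3, 0.2]
opening: 0.595
grasp_force: 0.0
```

```bash
python3 st.py 7
```

```text
[552.3 -15.4 108.3] 0.5992132467388027
w (array([114.8, 153. ]), [61, 53, 2358], array([427.1,  47.3,  12. ]))
w (array([271.7, 180.2]), [52, 53, 2122], array([524.8,  30.6,  12. ]))
w (array([503. , 308.7]), [54, 44, 1803], array([688.8, -61.4,  12. ]))
w (array([421. , 309.8]), [42, 37, 839], array([629.5, -62.5,  12. ]))
t (array([268.1, 228.1]), np.int32(139), array([511., 153.,  14.]))
t (array([478.6, 272.4]), np.int32(480), array([ 403., -339.,   14.]))
```

View pics/w7.png

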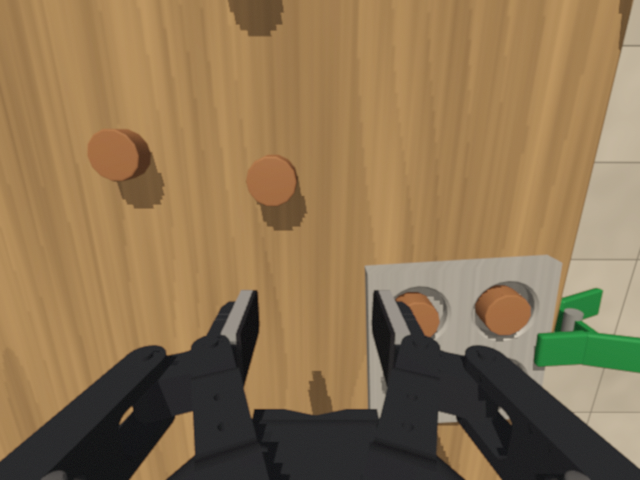

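Wrist view: the left wells hold flat discs at (415,315) and (503,310). Discs C and B are at (272,180) and (118,155). Next: C to the jar.

Call:
send_rows:
  moves:
    - [[-0.015, 0.0238, 0, 0, 0, 0, 0.2], [-0.0148, 0.0238, 0, 0, 0, 0, 0.2], [0, 0, -0.035, 0, 0, 0, 0.2], [0, 0, -0.035, 0, 0, 0, 0.2], [0, 0, -0.0125, 0, 0, 0, 0.2], [0, 0, 0, 0, 0, 0, 0.2], [0, 0, 0, 0, 0, 0, -1], [0, 0, 0, 0, 0, 0, -1], [0, 0, 0, 0, 0, 0, -1], [0, 0, 0, 0, 0, 0, -1]]

```text
clock: 15.15
eef_pos: [525.0, 30.3, 25.6]
tcp_rot: [3.139, 0.0, 1.571]
contact_force: [0.6, -1.5, 7.9]
opening: 0.355
grasp_force: 30.3
```

Call:
send_rows:
  moves:
    - [[0, 0, 0.045, 0, 0, 0, -1], [0, 0, 0.045, 0, 0, 0, -1], [-0.01, 0.02, 0.04, 0, 0, 0, -1], [-0.016, 0.035, 0.03, 0, 0, 0, -1], [-0.02, 0.045, 0, 0, 0, 0, -1], [-0.02, 0.045, 0, 0, 0, 0, -1], [-0.02, 0.045, 0, 0, 0, 0, -1], [0, 0, 0, 0, 0, 0, -1], [0, 0, 0, 0, 0, 0, -1]]

```text
clock: 16.05
eef_pos: [437.2, 221.4, 184.8]
tcp_rot: [3.141, -0.0, 1.574]
contact_force: [-0.1, -0.9, -0.2]
opening: 0.355
grasp_force: 29.9
```

```bash
python3 st.py 8
python3 - <<'E'
from h import *
D=load('w8');print([(proj(D,p)).round() for p in((418,348,114),(418,348,0))])
E
```

```text
[437.7 220.5 184.6] 0.35408732821090205
w (array([315.2, 300.6]), [70, 64, 3816], array([438.4, 140.2,  12. ]))
w (array([393.1, 288.3]), [36, 37, 1043], array([512.5, 153.4,  12. ]))
t (array([383.9, 151.6]), np.int32(139), array([ 692., -123.,   14.]))
t (array([357.8, 154.6]), np.int32(133), array([685., -60.,  14.]))
t (array([386.6, 178.9]), np.int32(141), array([ 626., -128.,   14.]))
t (array([360.3, 180.8]), np.int32(136), array([622., -66.,  14.]))
t (array([268., 228.]), np.int32(138), array([511., 153.,  14.]))
t (array([313.6, 263.7]), np.int32(144), array([427.,  46.,  14.]))
t (array([478.5, 272.5]), np.int32(464), array([ 403., -339.,   14.]))
[array([275.,  23.]), array([291.,  64.])]
```

View pics/w8.png

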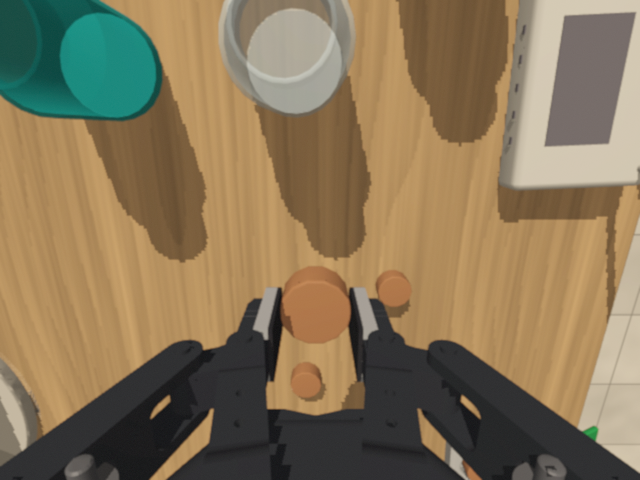

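Clear jar: base circle centre at about (294,62); the mouth is partly cut off at the image top. The disc is held at (315,303). I'll step closer to measure the mouth.

Call:
send_rows:
  moves:
    - [[-0.008, 0.035, 0, 0, 0, 0, -1], [-0.008, 0.035, 0, 0, 0, 0, -1], [0, 0, 0, 0, 0, 0, -1], [0, 0, 0, 0, 0, 0, -1]]

```text
clock: 16.55
eef_pos: [422.2, 289.6, 184.1]
tcp_rot: [-3.141, 0.001, 1.57]
contact_force: [0.7, -0.9, -0.6]
opening: 0.352
grasp_force: 29.9
```

Run:
```python
from h import *
snap('wrist','w9.png');D=load('w9');print(D['pos'].round(1))
print([(proj(D,p)).round() for p in((418,348,114),(418,348,0))])
cv2.imwrite('pics/w9c.png',cv2.resize(D['img'][0:260,150:450],None,fx=2.2,fy=2.2,interpolation=2)[:,:,::-1])
```

```text
[422.2 289.6 184.1]
[array([307., 165.]), array([310., 152.])]
```

View pics/w9c.png

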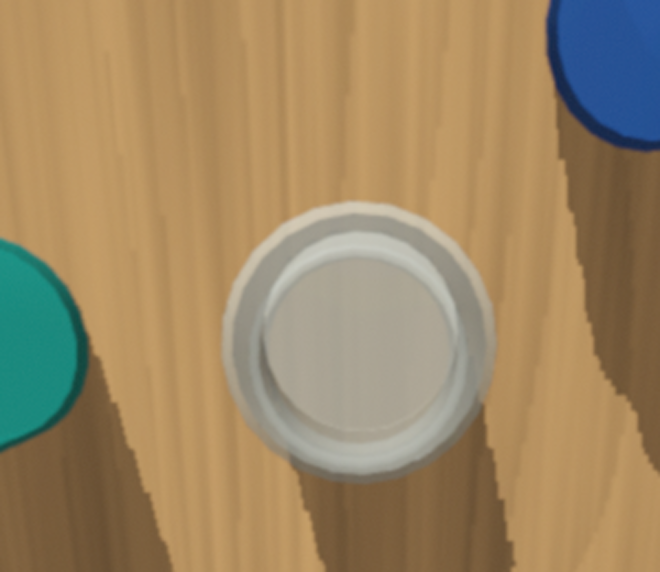

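The clear jar's mouth ring is centred at about crop (360,348), i.e. pixel (313.6,158); its floor shows at crop (361,343).

Run:
```python
from h import *
D=load('w9');print(ray(D,(313.6,158),114),ray(D,(313.2,155),80),ray(D,(314.1,156),6))
# held disc top face
for a in discs(D,176,440): print(a)
```

```text
[421.83329605 351.55963888 114.        ] [421.40913712 350.78337614  80.        ] [421.73363463 344.72440354   6.        ]
(array([315.3, 304.5]), [70, 78, 4412], array([422.8, 294.4, 176. ]))
(array([410. , 339.7]), [19, 16, 166], array([465.3, 276.7, 176. ]))
```

Call:
send_rows:
  moves:
    - [[0, 0.03, 0, 0, 0, 0, -1], [-0.0005, 0.03, 0, 0, 0, 0, -1], [0, 0, -0.03, 0, 0, 0, -1], [0, 0, -0.018, 0, 0, 0, -1], [0, 0, 0, 0, 0, 0, -1], [0, 0, 0, 0, 0, 0, -1]]

```text
clock: 17.2
eef_pos: [421.7, 349.3, 136.5]
tcp_rot: [-3.141, 0.001, 1.569]
contact_force: [0.8, 0.6, 0.2]
opening: 0.355
grasp_force: 29.9
```

Call:
send_rows:
  moves:
    - [[0, 0, 0, 0, 0, 0, 0.1], [0, 0, 0, 0, 0, 0, 0.1], [0, 0, 0.035, 0, 0, 0, 0.1], [0, -0.03, 0.025, 0, 0, 0, 0.2], [0, -0.045, 0, 0, 0, 0, 0.2], [0, -0.045, 0, 0, 0, 0, 0.2], [0, 0, 0, 0, 0, 0, 0.2], [0, 0, 0, 0, 0, 0, 0.2]]

```text
clock: 18.0
eef_pos: [421.8, 229.9, 197.3]
tcp_rot: [3.14, -0.001, 1.569]
contact_force: [1.1, 0.1, 0.6]
opening: 0.601
grasp_force: 0.0
```

```bash
python3 st.py 10
```

```text
[421.9 230.7 197.1] 0.6070838723241399
w (array([313.6,  81.3]), [33, 19, 387], array([421.5, 345.9,  12. ]))
w (array([406.7, 290.2]), [34, 34, 801], array([513.5, 155.6,  12. ]))
t (array([383.9, 151.6]), np.int32(139), array([ 692., -123.,   14.]))
t (array([357.8, 154.6]), np.int32(133), array([685., -60.,  14.]))
t (array([386.6, 178.9]), np.int32(142), array([ 626., -128.,   14.]))
t (array([360.3, 180.8]), np.int32(137), array([622., -66.,  14.]))
t (array([268.1, 228. ]), np.int32(137), array([511., 153.,  14.]))
t (array([313.6, 263.7]), np.int32(144), array([427.,  46.,  14.]))
t (array([478.5, 272.5]), np.int32(464), array([ 403., -339.,   14.]))
```

Disc C is in the jar. Next: A at (513,153.7).

Call:
send_rows:
  moves:
    - [[0.031, -0.0255, 0, 0, 0, 0, 0.2], [0.0305, -0.0255, 0, 0, 0, 0, 0.2], [0.03, -0.0255, -0.02, 0, 0, 0, 0.2], [0, 0, -0.045, 0, 0, 0, 0.2], [0, 0, -0.045, 0, 0, 0, 0.2], [0, 0, -0.04, 0, 0, 0, 0.2], [0, 0, -0.023, 0, 0, 0, 0.2], [0, 0, 0, 0, 0, 0, 0.2], [0, 0, 0, 0, 0, 0, -1], [0, 0, 0, 0, 0, 0, -1]]

```text
clock: 19.1
eef_pos: [513.9, 154.8, 24.7]
tcp_rot: [3.139, -0.001, 1.572]
contact_force: [1.0, 0.5, 1.1]
opening: 0.353
grasp_force: 29.6
```

Call:
send_rows:
  moves:
    - [[0, 0, 0, 0, 0, 0, -1], [0, 0, 0, 0, 0, 0, -1], [0, 0, 0.045, 0, 0, 0, -1], [0, 0, 0.045, 0, 0, 0, -1], [0, 0, 0.045, 0, 0, 0, -1], [-0.025, 0.03, 0.025, 0, 0, 0, -1], [-0.025, 0.04, 0, 0, 0, 0, -1], [-0.02, 0.04, 0, 0, 0, 0, -1], [-0.0215, 0.04, 0, 0, 0, 0, -1], [0, 0.04, 0, 0, 0, 0, -1]]

```text
clock: 20.1
eef_pos: [418.7, 344.9, 184.2]
tcp_rot: [-3.141, -0.0, 1.571]
contact_force: [0.8, -0.1, -0.2]
opening: 0.356
grasp_force: 29.9
```

Call:
send_rows:
  moves:
    - [[0, 0.005, 0, 0, 0, 0, -1], [0, 0, 0, 0, 0, 0, -1], [0, 0, 0, 0, 0, 0, -1]]

```text
clock: 20.4
eef_pos: [421.1, 348.0, 183.3]
tcp_rot: [-3.141, 0.001, 1.571]
contact_force: [-0.4, 0.3, -0.1]
opening: 0.36
grasp_force: 29.9
```

Call:
send_rows:
  moves:
    - [[0.0005, 0.0025, -0.03, 0, 0, 0, -1], [0, 0, -0.017, 0, 0, 0, -1], [0, 0, 0, 0, 0, 0, -1], [0, 0, 0, 0, 0, 0, -1], [0, 0, 0, 0, 0, 0, 0.1], [0, 0, 0, 0, 0, 0, 0.1], [0, 0, 0.035, 0, 0, 0, 0.1], [0, -0.03, 0.025, 0, 0, 0, 0.2], [0, -0.045, 0, 0, 0, 0, 0.2], [0, -0.045, 0, 0, 0, 0, 0.2]]

```text
clock: 21.4
eef_pos: [422.3, 230.9, 197.9]
tcp_rot: [3.139, -0.001, 1.572]
contact_force: [0.8, -0.5, 0.1]
opening: 0.599
grasp_force: 0.0
```

Call:
send_rows:
  moves:
    - [[0, -0.045, 0, 0, 0, 0, 0.2], [0, -0.045, 0, 0, 0, 0, 0.2], [0, -0.035, 0, 0, 0, 0, 0.2], [0, 0, 0, 0, 0, 0, 0.2], [0, 0, 0, 0, 0, 0, 0.2]]

```text
clock: 21.9
eef_pos: [422.2, 106.1, 197.0]
tcp_rot: [3.14, -0.001, 1.568]
contact_force: [0.1, 0.8, 0.0]
opening: 0.598
grasp_force: 0.0
```

```bash
python3 st.py 11
```

```text
[422.2 106.8 196.9] 0.6021817862447264
w (array([320.9, 276. ]), [33, 36, 960], array([428.5,  47. ,  12. ]))
t (array([383.9, 151.6]), np.int32(138), array([ 692., -123.,   14.]))
t (array([357.8, 154.6]), np.int32(133), array([685., -60.,  14.]))
t (array([386.6, 178.9]), np.int32(141), array([ 626., -128.,   14.]))
t (array([360.4, 180.8]), np.int32(138), array([622., -66.,  14.]))
t (array([478.4, 272.4]), np.int32(465), array([ 403., -339.,   14.]))
```

Call:
send_rows:
  moves:
    - [[0.003, -0.03, 0, 0, 0, 0, 0.2], [0.0025, -0.0295, -0.02, 0, 0, 0, 0.2], [0, 0, -0.045, 0, 0, 0, 0.2], [0, 0, -0.045, 0, 0, 0, 0.2], [0, 0, -0.04, 0, 0, 0, 0.2], [0, 0, -0.0225, 0, 0, 0, 0.2], [0, 0, 0, 0, 0, 0, 0.2], [0, 0, 0, 0, 0, 0, -1], [0, 0, 0, 0, 0, 0, -1], [0, 0, 0, 0, 0, 0, -1]]

```text
clock: 23.0
eef_pos: [428.4, 47.3, 25.1]
tcp_rot: [3.139, -0.0, 1.571]
contact_force: [-0.1, 0.7, -0.4]
opening: 0.357
grasp_force: 29.6
```

Call:
send_rows:
  moves:
    - [[0, 0, 0, 0, 0, 0, -1], [0, 0, 0.045, 0, 0, 0, -1], [0, 0, 0.045, 0, 0, 0, -1], [0, 0.02, 0.04, 0, 0, 0, -1], [0, 0.035, 0.03, 0, 0, 0, -1], [-0.002, 0.049, 0, 0, 0, 0, -1], [-0.002, 0.049, 0, 0, 0, 0, -1], [-0.002, 0.049, 0, 0, 0, 0, -1], [0, 0.049, 0, 0, 0, 0, -1], [0, 0.04, 0, 0, 0, 0, -1]]

```text
clock: 24.0
eef_pos: [420.9, 340.6, 184.7]
tcp_rot: [3.14, -0.001, 1.572]
contact_force: [0.8, -0.7, -0.0]
opening: 0.357
grasp_force: 29.9
```

Call:
send_rows:
  moves:
    - [[0, 0.012, 0, 0, 0, 0, -1], [0, 0, 0, 0, 0, 0, -1], [0, 0, 0, 0, 0, 0, -1], [0, 0, 0, 0, 0, 0, -1]]

```text
clock: 24.4
eef_pos: [421.1, 348.3, 183.8]
tcp_rot: [-3.141, 0.001, 1.57]
contact_force: [0.8, -0.0, -0.9]
opening: 0.355
grasp_force: 29.9
```

Call:
send_rows:
  moves:
    - [[0.0005, 0.002, -0.03, 0, 0, 0, -1], [0, 0, -0.0175, 0, 0, 0, -1], [0, 0, 0, 0, 0, 0, -1], [0, 0, 0, 0, 0, 0, -1], [0, 0, 0, 0, 0, 0, 0.1], [0, 0, 0, 0, 0, 0, 0.1], [0, 0, 0.035, 0, 0, 0, 0.1], [0, -0.03, 0.025, 0, 0, 0, 0.2], [0, -0.03, 0, 0, 0, 0, 0.2], [0, 0, 0, 0, 0, 0, 0.2]]

```text
clock: 25.4
eef_pos: [421.7, 289.7, 197.7]
tcp_rot: [3.14, -0.0, 1.57]
contact_force: [-0.7, 0.1, 0.1]
opening: 0.599
grasp_force: 0.0
```

```bash
python3 st.py 12
python3 - <<'E'
from h import *
D=load('w12');S=snap('scene','s12.png');t=load('t12')
a=cv2.resize(D['img'][40:240,180:460],(560,400));b=cv2.resize(t['img'][135:215,335:415],(400,400))
s=S['img'];c=cv2.resize(s[160:230,320:400],(400,350));d=cv2.resize(s[290:370,270:390],(400,267))
o=np.zeros((600,800,3),np.uint8);o[:300,:420]=cv2.resize(a,(420,300));o[:300,430:730]=cv2.resize(b,(300,300));o[300:,:350]=cv2.resize(c,(350,300));o[300:,360:800]=cv2.resize(d,(440,300))
cv2.imwrite('pics/chk.png',o[:,:,::-1])
E
```

```text
[422.  291.1 197.4] 0.5992660529153824
w (array([316. , 151.9]), [44, 41, 1419], array([423.4, 349.4,  12. ]))
t (array([383.9, 151.6]), np.int32(138), array([ 692., -123.,   14.]))
t (array([357.8, 154.6]), np.int32(133), array([685., -60.,  14.]))
t (array([386.6, 178.9]), np.int32(143), array([ 626., -128.,   14.]))
t (array([360.2, 180.8]), np.int32(135), array([622., -66.,  14.]))
t (array([478.5, 272.5]), np.int32(469), array([ 403., -339.,   14.]))
```

View pics/chk.png

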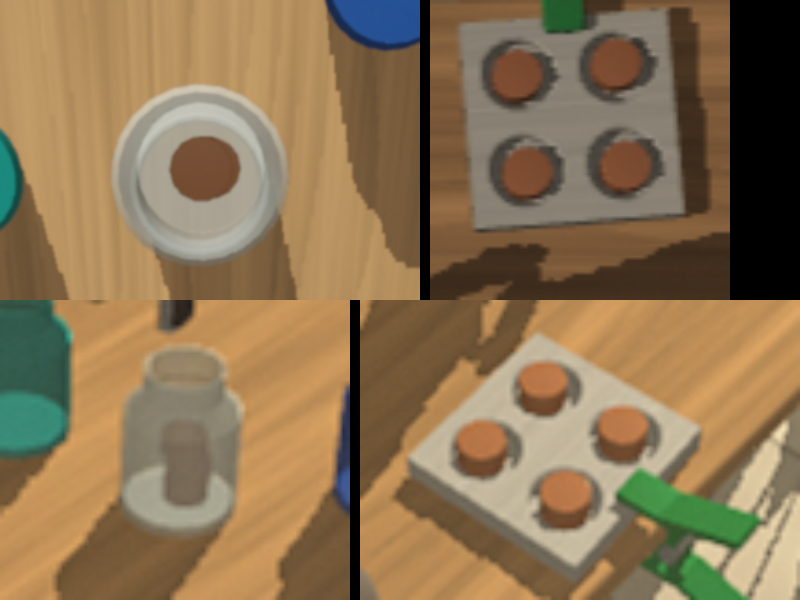

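All four wells hold flat discs. The jar stands upright with three discs stacked inside (top disc at crop (205,168)), clear of the plug. Now to the stopper.

Call:
send_rows:
  moves:
    - [[0, -0.049, 0, 0, 0, 0, 0.2], [0, -0.049, 0, 0, 0, 0, 0.2], [0, -0.049, 0, 0, 0, 0, 0.2], [0, -0.049, 0, 0, 0, 0, 0.2], [0, -0.049, 0, 0, 0, 0, 0.2], [0, -0.049, 0, 0, 0, 0, 0.2], [0, -0.049, 0, 0, 0, 0, 0.2], [0, -0.049, 0, 0, 0, 0, 0.2], [0, -0.049, 0, 0, 0, 0, 0.2], [0, -0.049, 0, 0, 0, 0, 0.2]]

```text
clock: 26.55
eef_pos: [422.3, -199.7, 196.3]
tcp_rot: [3.141, -0.0, 1.571]
contact_force: [0.1, 0.6, 0.3]
opening: 0.6
grasp_force: 0.0
```

Call:
send_rows:
  moves:
    - [[-0.009, -0.048, 0, 0, 0, 0, 0.2], [-0.009, -0.048, 0, 0, 0, 0, 0.2], [0, -0.048, 0, 0, 0, 0, 0.2], [0, -0.04, 0, 0, 0, 0, 0.2], [0, 0, 0, 0, 0, 0, 0.2], [0, 0, 0, 0, 0, 0, 0.2], [0, 0, 0, 0, 0, 0, 0.2]]

```text
clock: 27.25
eef_pos: [404.0, -380.9, 195.8]
tcp_rot: [-3.141, -0.001, 1.572]
contact_force: [-0.1, -0.9, 0.0]
opening: 0.599
grasp_force: 0.0
```

Run:
```python
from h import *
snap('wrist','w13.png');D=load('w13');print(D['pos'].round(1))
h=cv2.cvtColor(D['img'],cv2.COLOR_RGB2HSV).astype(int)
for a in discs(D,28,330): print(a)
print(proj(D,(403,-339,55)),proj(D,(403,-339,28)))
```

```text
[ 404.  -380.9  195.8]
(array([317.2, 172.3]), [73, 74, 4253], array([ 406. , -338.1,   28. ]))
[313.42894063 177.6232522 ] [313.61345651 173.35792439]
```

View pics/w13.png

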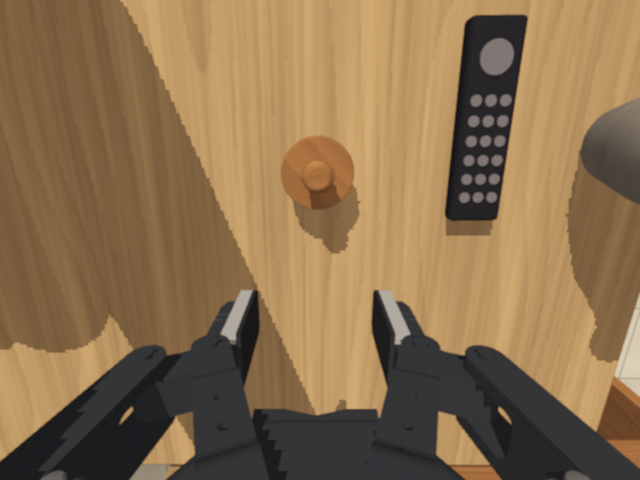

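The stopper stands upright at (317,172), with its knob at (318,176); the remote at (487,118) is clear of it. Now grip the knob.

Call:
send_rows:
  moves:
    - [[0.002, 0.023, 0, 0, 0, 0, 0.2], [0, 0.02, -0.02, 0, 0, 0, 0.2], [0, 0, -0.045, 0, 0, 0, 0.2], [0, 0, -0.045, 0, 0, 0, 0.2], [0, 0, -0.022, 0, 0, 0, 0.2], [0, 0, -0.01, 0, 0, 0, 0.2], [0, 0, 0, 0, 0, 0, 0.2]]

```text
clock: 28.0
eef_pos: [405.5, -337.9, 53.5]
tcp_rot: [-3.14, -0.001, 1.572]
contact_force: [-0.1, -0.1, 0.6]
opening: 0.598
grasp_force: 0.0
```

Call:
send_rows:
  moves:
    - [[0, 0, 0, 0, 0, 0, -1], [0, 0, 0, 0, 0, 0, -1], [0, 0, 0, 0, 0, 0, -1], [0, 0, 0, 0, 0, 0, -1], [0, 0, 0, 0, 0, 0, -1], [0, 0, 0, 0, 0, 0, -1]]
  grip_force: 60

```text
clock: 28.6
eef_pos: [406.6, -339.8, 55.9]
tcp_rot: [3.139, 0.002, 1.57]
contact_force: [-0.3, 1.3, 7.6]
opening: 0.272
grasp_force: 58.7
```

Call:
send_rows:
  moves:
    - [[0, 0, 0.03, 0, 0, 0, -1], [0, 0, 0.045, 0, 0, 0, -1], [0, 0, 0.045, 0, 0, 0, -1], [0, 0.02, 0.03, 0, 0, 0, -1], [0.004, 0.045, 0, 0, 0, 0, -1], [0.004, 0.045, 0, 0, 0, 0, -1], [0.004, 0.045, 0, 0, 0, 0, -1], [0.004, 0.045, 0, 0, 0, 0, -1], [0, 0.045, 0, 0, 0, 0, -1], [0, 0.045, 0, 0, 0, 0, -1]]

```text
clock: 29.6
eef_pos: [421.7, -47.5, 205.1]
tcp_rot: [3.14, 0.0, 1.57]
contact_force: [0.3, 0.6, -0.8]
opening: 0.272
grasp_force: 59.2
```

Call:
send_rows:
  moves:
    - [[0, 0.045, 0, 0, 0, 0, -1], [0, 0.045, 0, 0, 0, 0, -1], [0, 0.045, 0, 0, 0, 0, -1], [0, 0.045, 0, 0, 0, 0, -1], [0, 0.045, 0, 0, 0, 0, -1], [0, 0.045, 0, 0, 0, 0, -1], [0, 0.045, 0, 0, 0, 0, -1], [0, 0.03, 0, 0, 0, 0, -1], [0, 0, 0, 0, 0, 0, -1], [0, 0, 0, 0, 0, 0, -1]]

```text
clock: 30.6
eef_pos: [421.4, 296.0, 204.5]
tcp_rot: [3.141, 0.0, 1.572]
contact_force: [-0.8, -0.3, -0.1]
opening: 0.265
grasp_force: 59.2
```

```bash
cat > jm.py <<'E'
import sys
from h import *
f=sys.argv[1]
snap('wrist',f+'.png');D=load(f);print(D['pos'].round(1),D['rot'].round(3))
h=cv2.cvtColor(D['img'],cv2.COLOR_RGB2HSV).astype(int)
for a in discs(D,60,440): print(a)
for P in((421.7,350,114),(421.7,350,80)): print('pred',proj(D,P).round(1))
E
python3 jm.py w14
```

```text
[421.4 296.  204.5] [3.141 0.    1.572]
(array([317.1, 157.5]), [43, 40, 1331], array([423.3, 352.6,  60. ]))
(array([314.6, 282.4]), [125, 117, 8949], array([421.4, 247.9,  60. ]))
pred [315.  168.6]
pred [315.  163.4]
```

Run:
```python
from h import *
D=load('w14');h=cv2.cvtColor(D['img'],cv2.COLOR_RGB2HSV).astype(int)
m=((h[:,:,0]<=15)&(h[:,:,1]>134)&(h[:,:,2]>60)).astype(np.uint8);m[440:]=0
k,l,st,c=cv2.connectedComponentsWithStats(m);i=max(range(1,k),key=lambda i:st[i,4]);print(st[i])
ys=np.where(l==i)
for r in range(st[i,1],st[i,1]+60,8):
    xs=np.where(l[r]==i)[0];print(r,xs.min(),xs.max(),(xs.min()+xs.max())/2)
a=np.linspace(0,2*np.pi,181)
for off in(-2,0,2,4):
    def pr(z,R): return np.array([proj(D,(D['pos'][0]+R*np.cos(t),D['pos'][1]+off+R*np.sin(t),z)) for t in a])
    f=D['pos'][2]-55.9
    p=np.vstack([pr(f+31,31),pr(f+24,31)]);q=pr(f,18.5)
    print(off,'flange top row',p[:,1].min().round(1),'x',p[:,0].min().round(1),p[:,0].max().round(1),'foot top',q[:,1].min().round(1))
```

```text
[ 251  231  127  117 9125]
231 302 326 314.0
239 283 347 315.0
247 272 359 315.5
255 264 365 314.5
263 259 371 315.0
271 255 373 314.0
279 253 375 314.0
287 251 376 313.5
-2 flange top row 235.0 x 250.3 378.0 foot top 243.9
0 flange top row 231.0 x 250.1 378.3 foot top 240.4
2 flange top row 227.0 x 249.8 378.5 foot top 237.0
4 flange top row 222.9 x 249.6 378.7 foot top 233.5
```

Call:
send_rows:
  moves:
    - [[0, 0.0275, 0, 0, 0, 0, -1], [0.0005, 0.027, 0, 0, 0, 0, -1], [0, 0, -0.02, 0, 0, 0, -1], [0, 0, -0.01, 0, 0, 0, -1], [0, 0, 0, 0, 0, 0, -1], [0, 0, 0, 0, 0, 0, -1]]

```text
clock: 31.25
eef_pos: [422.3, 349.3, 174.5]
tcp_rot: [-3.141, 0.001, 1.57]
contact_force: [0.6, -0.4, -0.3]
opening: 0.267
grasp_force: 59.2
```

Call:
send_rows:
  moves:
    - [[0, 0, -0.005, 0, 0, 0, -1], [0, 0, -0.005, 0, 0, 0, -1], [0, 0, -0.005, 0, 0, 0, -1], [0, 0, 0, 0, 0, 0, -1]]

```text
clock: 31.65
eef_pos: [421.8, 350.1, 158.5]
tcp_rot: [-3.141, 0.001, 1.571]
contact_force: [-0.3, -0.5, 0.3]
opening: 0.266
grasp_force: 59.2
```

No contact so far; continue in small steps.

Call:
send_rows:
  moves:
    - [[0, 0, -0.003, 0, 0, 0, -1], [0, 0, -0.003, 0, 0, 0, -1], [0, 0, -0.003, 0, 0, 0, -1], [0, 0, 0, 0, 0, 0, -1]]

```text
clock: 32.05
eef_pos: [422.0, 350.2, 149.8]
tcp_rot: [-3.141, 0.001, 1.571]
contact_force: [0.1, -0.1, -1.3]
opening: 0.27
grasp_force: 59.2
```

Call:
send_rows:
  moves:
    - [[0, 0, -0.002, 0, 0, 0, -1], [0, 0, -0.001, 0, 0, 0, -1], [0, 0, 0, 0, 0, 0, -1]]

```text
clock: 32.35
eef_pos: [422.1, 350.2, 147.1]
tcp_rot: [-3.141, 0.0, 1.571]
contact_force: [-0.7, -1.3, 0.1]
opening: 0.263
grasp_force: 59.1
```

Call:
send_rows:
  moves:
    - [[0, 0, -0.001, 0, 0, 0, -1], [0, 0, -0.001, 0, 0, 0, -1], [0, 0, 0, 0, 0, 0, -1]]

```text
clock: 32.65
eef_pos: [422.7, 350.7, 146.1]
tcp_rot: [3.14, -0.001, 1.571]
contact_force: [-0.4, -3.0, 7.4]
opening: 0.27
grasp_force: 59.8
```

Call:
send_rows:
  moves:
    - [[0, 0, -0.001, 0, 0, 0, -1], [0, 0, 0, 0, 0, 0, -1]]

```text
clock: 32.85
eef_pos: [423.1, 351.0, 146.0]
tcp_rot: [3.14, -0.001, 1.571]
contact_force: [-2.6, -3.8, 15.1]
opening: 0.268
grasp_force: 60.7
```

Seated at the expected height (146) with 15 N. Ease off, release, retreat upward.

Call:
send_rows:
  moves:
    - [[0, 0, 0.001, 0, 0, 0, -1], [0, 0, 0, 0, 0, 0, 0], [0, 0, 0, 0, 0, 0, 0.2], [0, 0, 0, 0, 0, 0, 0.2], [0, 0, 0.02, 0, 0, 0, 0.2], [0, 0, 0.04, 0, 0, 0, 0.2], [0, 0, 0.04, 0, 0, 0, 0.2], [0, -0.045, 0, 0, 0, 0, 0.2], [0, -0.045, 0, 0, 0, 0, 0.2], [0, -0.045, 0, 0, 0, 0, 0.2]]

```text
clock: 33.85
eef_pos: [422.0, 214.3, 245.4]
tcp_rot: [3.141, -0.0, 1.572]
contact_force: [0.2, -0.8, -0.1]
opening: 0.6
grasp_force: 0.0
```

Call:
send_rows:
  moves:
    - [[0, -0.045, 0, 0, 0, 0, 0.2], [0, -0.045, 0, 0, 0, 0, 0.2], [0, 0, 0, 0, 0, 0, 0.2], [0, 0, 0, 0, 0, 0, 0.2]]

```text
clock: 34.25
eef_pos: [422.4, 124.7, 245.3]
tcp_rot: [3.141, -0.0, 1.568]
contact_force: [-0.2, -0.0, -0.3]
opening: 0.6
grasp_force: 0.0
```

Run:
```python
from h import *
S=snap('scene','s15.png');snap('top','t15.png');snap('wrist','w15.png');W=load('w15');t=load('t15');s=S['img']
o=np.zeros((600,800,3),np.uint8);o[:300,:400]=cv2.resize(t['img'][125:305,90:330],(400,300),interpolation=2);o[:300,400:]=cv2.resize(W['img'][0:300,130:530],(400,300),interpolation=2)
o[300:,:340]=cv2.resize(s[145:225,315:405],(340,300),interpolation=2);o[300:,350:800]=cv2.resize(s[200:400,170:470],(450,300),interpolation=2)
cv2.imwrite('pics/fin.png',o[:,:,::-1]);print(tops('t15'))
for a in discs(W,119,300): print(a)
```

```text
[(array([383.9, 151.6]), np.int32(139), array([ 692., -123.,   14.])), (array([357.8, 154.5]), np.int32(134), array([685., -60.,  14.])), (array([386.6, 178.9]), np.int32(141), array([ 626., -128.,   14.])), (array([360.3, 180.8]), np.int32(136), array([622., -66.,  14.])), (array([170.3, 266.7]), np.int32(445), array([422., 382.,  14.]))]
```

View pics/fin.png

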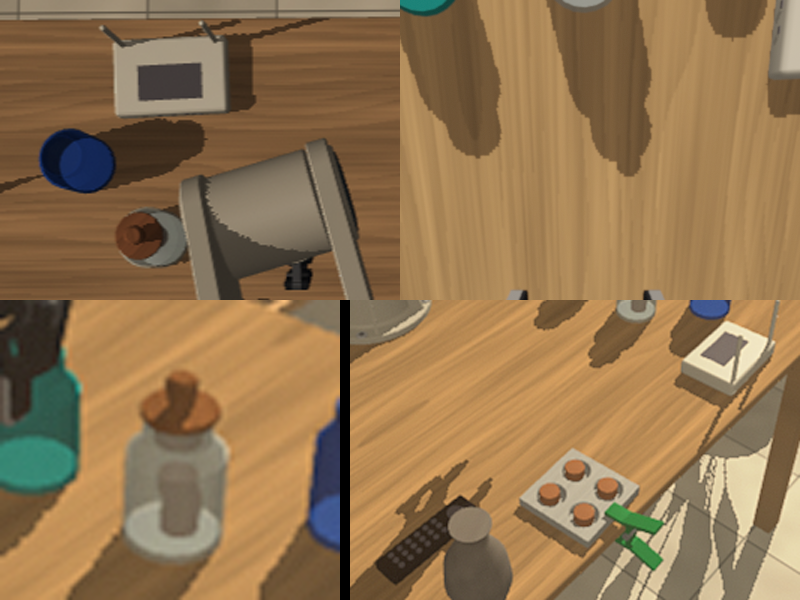

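The stopper sits straight on the jar (crop (180,400)) with the three discs inside. The tray wells are filled, and the router, vase and remote are in place. Handing in.

```bash
python3 -c "
from rig import sign_off
print(sign_off())"
```

```text
the job is handed in; nothing more can be done
None
```

The job is handed in: one disc lies flat in each of the four tray wells, the three leftover discs are in the clear jar, and the stopper is fully home and straight with the jar upright on the shelf. The sign-off gave no verdict.

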